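# Find the tired spring clip

### The job

Test the three spring clips on the plate, one after the other from left to right as the robot sees them from its base: press straight down on the rivet at mid-span of each arm with a steady 8 N for half a second, never more than 14 N, and judge how far the arm gives. One arm is tired and gives about twice as much as the others: take that clip by its post and set it down gently, standing on its foot, in the scrap tray; leave the other clips standing where they are and do not disturb the other things on the bench.

Things in the scene. Friction and masses are not known exactly. Their poses are not given: they have to be found in the camera images.
- post_a (a point): centre of the post of spring clip a, 35 mm above the clip's underside: the place to grasp it, across 26 mm (clip y). The post is solid steel, 20 x 26 mm (x, y), standing on the foot's +x end, its top 50 mm above the underside, a little higher than the arm
- clip_a: spring clip a, loose, bare steel, about 0.3 kg; the three look alike. Flat foot 90 x 30 x 5 mm (x, y, z), post on its +x end, spring arm reaching from the post in -x over the foot. Origin: centre of the foot's underside (post centre 35 mm from it in +x, rivet 10 mm in -x); z up. It stands on its foot on the plate
- leaf_a: spring arm of clip a: steel strip 72 x 16 x 4 mm, origin at its root on the post's face, 34 mm above the underside, running in -x. Gives only downward and springs back. With 8 N on the rivet a sound arm sinks about 2.5 to 4 mm there, a tired one about twice as far, in proportion to force. Which clip is tired is not known beforehand
- rivet_a: round rivet head on the arm of clip a at mid-span, 35 mm from the post's face, diameter 14 mm, 5 mm high: the place to press. Origin: centre of its underside; its top lies 41 mm above the clip's underside
- post_b (a point): centre of the post of spring clip b, 35 mm above the clip's underside: the place to grasp it, across 26 mm (clip y). The post is solid steel, 20 x 26 mm (x, y), standing on the foot's +x end, its top 50 mm above the underside, a little higher than the arm
- clip_b: spring clip b, loose, bare steel, about 0.3 kg; the three look alike. Flat foot 90 x 30 x 5 mm (x, y, z), post on its +x end, spring arm reaching from the post in -x over the foot. Origin: centre of the foot's underside (post centre 35 mm from it in +x, rivet 10 mm in -x); z up. It stands on its foot on the plate
- leaf_b: spring arm of clip b: steel strip 72 x 16 x 4 mm, origin at its root on the post's face, 34 mm above the underside, running in -x. Gives only downward and springs back. With 8 N on the rivet a sound arm sinks about 2.5 to 4 mm there, a tired one about twice as far, in proportion to force. Which clip is tired is not known beforehand
- rivet_b: round rivet head on the arm of clip b at mid-span, 35 mm from the post's face, diameter 14 mm, 5 mm high: the place to press. Origin: centre of its underside; its top lies 41 mm above the clip's underside
- post_c (a point): centre of the post of spring clip c, 35 mm above the clip's underside: the place to grasp it, across 26 mm (clip y). The post is solid steel, 20 x 26 mm (x, y), standing on the foot's +x end, its top 50 mm above the underside, a little higher than the arm
- clip_c: spring clip c, loose, bare steel, about 0.3 kg; the three look alike. Flat foot 90 x 30 x 5 mm (x, y, z), post on its +x end, spring arm reaching from the post in -x over the foot. Origin: centre of the foot's underside (post centre 35 mm from it in +x, rivet 10 mm in -x); z up. It stands on its foot on the plate
- leaf_c: spring arm of clip c: steel strip 72 x 16 x 4 mm, origin at its root on the post's face, 34 mm above the underside, running in -x. Gives only downward and springs back. With 8 N on the rivet a sound arm sinks about 2.5 to 4 mm there, a tired one about twice as far, in proportion to force. Which clip is tired is not known beforehand
- rivet_c: round rivet head on the arm of clip c at mid-span, 35 mm from the post's face, diameter 14 mm, 5 mm high: the place to press. Origin: centre of its underside; its top lies 41 mm above the clip's underside
- test_plate: fixed aluminium plate 180 x 270 x 12 mm (x, y, z), origin under its centre, z up; the clips stand on its top, 12 mm above the bench, in three bays side by side along its y, about 90 mm apart (left +y, middle 0, right -y, as the robot sees them from its base), with ridges 5 mm high and 4 mm thick between the bays
- scrap_tray: fixed open grey tray, 160 x 140 x 30 mm outside (x, y, z), walls and floor 4 mm, origin under its centre; on the left or the right of the plate
- vial: small capped glass vial, 18 mm wide, 32 mm high, standing on the plate behind the clips; a bystander, origin at its underside
- clear_bottle: clear bottle 64 mm wide, 150 mm high; a bystander, origin at its underside
- amber_bottle: amber bottle 72 mm wide, 160 mm high; a bystander, origin at its underside
- jar: white jar 56 mm wide, 60 mm high; a bystander, origin at its underside
- wrench: wrench 150 mm long, lying on the bench; a bystander, origin at its underside
- screwdriver: screwdriver 170 mm long, lying on the bench; a bystander, origin at its underside
Not all that is in view belongs to the job. What is shaped like the clip_b but red is not meant. There is more than one size of the scrap_tray; the one meant has the size given above.

How it is judged (in metres and radians):
On the way, in this order (a step that is already met when the one before it is completed fails the run):
1. the left clip's arm is pressed on its rivet with 8 N, give or take 2 N, and held so for 0.3 s (((y of clip_a in the frame of test_plate between 0.045 and 0.14 m and z of clip_a in the frame of test_plate above 0.005 m and contact force between rivet_a and the fingers between 6 and 10 N) or (y of clip_b in the frame of test_plate between 0.045 and 0.14 m and z of clip_b in the frame of test_plate above 0.005 m and contact force between rivet_b and the fingers between 6 and 10 N) or (y of clip_c in the frame of test_plate between 0.045 and 0.14 m and z of clip_c in the frame of test_plate above 0.005 m and contact force between rivet_c and the fingers between 6 and 10 N))), for 0.3 s.
2. the middle clip's arm is pressed on its rivet with 8 N, give or take 2 N, and held so for 0.3 s (((y of clip_a in the frame of test_plate between -0.045 and 0.045 m and z of clip_a in the frame of test_plate above 0.005 m and contact force between rivet_a and the fingers between 6 and 10 N) or (y of clip_b in the frame of test_plate between -0.045 and 0.045 m and z of clip_b in the frame of test_plate above 0.005 m and contact force between rivet_b and the fingers between 6 and 10 N) or (y of clip_c in the frame of test_plate between -0.045 and 0.045 m and z of clip_c in the frame of test_plate above 0.005 m and contact force between rivet_c and the fingers between 6 and 10 N))), for 0.3 s.
3. the right clip's arm is pressed on its rivet with 8 N, give or take 2 N, and held so for 0.3 s (((y of clip_a in the frame of test_plate between -0.14 and -0.045 m and z of clip_a in the frame of test_plate above 0.005 m and contact force between rivet_a and the fingers between 6 and 10 N) or (y of clip_b in the frame of test_plate between -0.14 and -0.045 m and z of clip_b in the frame of test_plate above 0.005 m and contact force between rivet_b and the fingers between 6 and 10 N) or (y of clip_c in the frame of test_plate between -0.14 and -0.045 m and z of clip_c in the frame of test_plate above 0.005 m and contact force between rivet_c and the fingers between 6 and 10 N))), for 0.3 s.
At the end, for the whole second after the job is handed in: The tired clip stands upright (within 0.1 rad) on its foot on the floor of the scrap tray, at rest; the two sound clips stand upright and at rest within 15 mm of where they started. (The judge knows the tired clip by its arm drooping a tenth of a millimetre more under its own weight.) (((z of rivet_a in the frame of clip_a below 0.03585 m and x of clip_a in the frame of scrap_tray between -0.08 and 0.08 m and y of clip_a in the frame of scrap_tray between -0.07 and 0.07 m and z of clip_a in the frame of scrap_tray between 0 and 0.012 m and distance of each of clip_b, clip_c from where it was at the start of the episode below 0.015 m) or (z of rivet_b in the frame of clip_b below 0.03585 m and x of clip_b in the frame of scrap_tray between -0.08 and 0.08 m and y of clip_b in the frame of scrap_tray between -0.07 and 0.07 m and z of clip_b in the frame of scrap_tray between 0 and 0.012 m and distance of each of clip_a, clip_c from where it was at the start of the episode below 0.015 m) or (z of rivet_c in the frame of clip_c below 0.03585 m and x of clip_c in the frame of scrap_tray between -0.08 and 0.08 m and y of clip_c in the frame of scrap_tray between -0.07 and 0.07 m and z of clip_c in the frame of scrap_tray between 0 and 0.012 m and distance of each of clip_a, clip_b from where it was at the start of the episode below 0.015 m)) and angle between each of clip_a, clip_b, clip_c's own z axis and vertical below 0.1 rad and linear speed of each of clip_a, clip_b, clip_c below 0.02 m/s); the robot touches nothing.
It fails at once if an arm is overstrained: more than 14 N on it (contact force between any of leaf_a, leaf_b, leaf_c and anything else above 14 N).
It fails at once if a clip is dropped (falls free faster than 0.6 m/s, about 18 mm) ((contact force between clip_a and the fingers below 0.05 N and linear speed of clip_a above 0.6 m/s) or (contact force between clip_b and the fingers below 0.05 N and linear speed of clip_b above 0.6 m/s) or (contact force between clip_c and the fingers below 0.05 N and linear speed of clip_c above 0.6 m/s)).
It fails at once if a bystander is moved more than 25 mm (distance of any of vial, clear_bottle, amber_bottle, jar, wrench, screwdriver from where it was at the start of the episode above 0.025 m).
It also fails if it takes over 64 s, if anything falls off the work surface, if the arm or the gripper's body presses on something with over 40 N, if the wrist force passes 120 N, or if a joint passes its speed limit or range.

### The arm

A 6-joint arm with a two-finger parallel gripper is mounted at the origin on the work surface. World frame = base frame: x ahead of the robot, y to its left, z up, the work surface at z = 0. Lengths are in m, angles in degrees, forces in N, time in s.
With the tool pointing down it reaches from about 0.25 to 0.725 m from the base axis. Payload 9.7 kg.
Tool frame: the origin (TCP) lies between the finger pads; the fingertips stand 17 mm ahead of it and the grasp point (between the pads) lies 2 mm behind it; z points along the fingers, y is the direction in which the jaws open and shut (so a half turn about z gives the same grasp; the last joint's range is limited). The gripper opens to 85 mm and grips with 20 to 120 N. Pads are 22 mm wide; open, the fingers measure 114 mm over their backs; the gripper's body (76 mm by 85 mm) begins 54 mm behind the grasp point. The pads swing forward as they close: fully open they stand 13 mm farther back than shut.
Start: joints at [-69.442, 4.979, 10.078, 95.1, 0, 90], TCP at [0.193, -0.515, 0.248] pointing down, gripper open.
Joint ranges: [-179.16, 179.16], [-48.56, 103.87], [-65.8, 70.77], [-126.05, 130.52], [-82.76, 87.17], [-180, 180]. Speed limits (degrees/s): [127.2, 127.2, 147.25, 180, 180, 180].

### API

Orientations are given as [roll, pitch, yaw] about the fixed x, y, z axes, in that order (R = Rz(yaw) Ry(pitch) Rx(roll)).
In Python, from workcell import monitor, cams, order gives the robot as it stands. The module is installed in compiled form; this text tells all that it offers.
- The arm moves only by the shell command python3 -m handwheel 'ROWS' [OPENING] [FORCE]. ROWS is JSON, a list of rows, each a list of 6 numbers: the shift along the tool's x, y, z in m, then the turn, a rotation vector about the tool's x, y, z in degrees. In form: [[tx, ty, tz, wx, wy, wz], ...]. A call has exactly 8 rows; each row shifts and turns the commanded pose from where the row before left it, along the tool's axes as they then stand; what a row does not reach is not made up. A row lasts 1/12 s, in which the tool goes at most 41.7 mm and 7.16 degrees, less where a joint would pass 70% of its speed; a pose out of reach is approached as far as the arm can. A call is refused whole if a number of a shift passes 0.0417 or a number of a turn 7.16, either way. A call with a gripper value outside its range is refused whole. OPENING is the opening, from -1 (shut) to 1 (fully open), set as the call begins (- or left out, the last holds). The fingers move at their own pace and stop on an object; FORCE is the grip in N (left out, the last holds). Time passes only in rows, so rows that do not move let the fingers close, or fill a call up. It gives the time, the measured TCP pose, the force and the opening at its end, in the units of the state.
- monitor.get_obs(): the state, without advancing time (a new reading comes with each control period).
- cams.camera(name): name is "side" or "top" or "wrist"; returns a dict with "img" (400x640x3 uint8, red, green, blue), "depth" (400x640 float32, m along the optical axis (not along the pixel's ray), 0 where there is no reading), "fx", "fy", "cx", "cy" (pixels), "rvec" (rotation vector, rad) and "tvec" (3), from world to camera coordinates, as OpenCV has them; the wrist camera has in their place "tool_from_camera" (4x4, takes a point from camera to tool coordinates, whose origin is the TCP and whose axes are the flange's). Camera axes: x right, y down, z forward; pixel columns grow to the right and rows downward; lengths in m; the calibration is good to about 2 mm. The wrist camera is an equidistant fisheye: a pixel r from the principal point sees the ray r / f radians off the axis. A picture is of the moment at which its call begins: read the wrist's pose just before it.
- order.job_done(): hands the job in, once; it reports no verdict.
The state is a dict: "time": time; "q": joint angles; "qd": joint speeds; "joint_efforts": joint torques, N m; "ee_pos": TCP position; "tcp_rot": TCP orientation; "wrist_force": force on the tool from outside, world axes, zero at the start; "torque": the same for the moment, N m; "opening": finger opening in m.
Only numpy, scipy, OpenCV 4.12 (cv2) and the standard library are available. Lean on these libraries where they do the work, as an engineer would, in place of code of your own. Each camera call takes 0.05 s, during which the arm holds its last target. There are 200 camera calls.

## Working session

There is one attempt and no reset: what is moved stays moved. The work goes in short steps, Python scripts to look and compute and a shell command to move; the robot and the scene stay as the last step left them, time stands still between calls to the robot, and variables do not carry over. Pictures are saved under pics/ and viewed, about 8 in all and at most 12, crops included, and the job is handed in when it is done.

```bash
mkdir -p pics; cat > h.py <<'E'
import numpy as np, cv2
from workcell import monitor, cams, order
def world(c,u,v):
    R=cv2.Rodrigues(np.array(c['rvec'],float))[0]; t=np.array(c['tvec'],float).ravel()
    d=c['depth'][v,u]; u=np.asarray(u); v=np.asarray(v)
    p=np.stack([(u-c['cx'])/c['fx']*d,(v-c['cy'])/c['fy']*d,d],-1)
    return (p-t)@R
def save(n,img): cv2.imwrite('pics/'+n,cv2.cvtColor(img,cv2.COLOR_RGB2BGR))
E
python3 - <<'E'
from h import *
o=monitor.get_obs(); print(o)
for n in('top','side'):
    c=cams.camera(n); save(n+'0.png',c['img']); np.save(n+'0.npy',c,allow_pickle=True)
    print(n,c['fx'],c['rvec'],c['tvec'])
E
```

```text
{'time': 0.0, 'q': array([-6.94421762e+01,  5.01196001e+00,  1.00350988e+01,  9.51001401e+01,
        9.95252634e-04,  9.00009141e+01]), 'qd': array([ 0.01571255, -0.02556127,  0.03023762, -0.02251309, -0.11279278,
       -0.05705018]), 'joint_efforts': array([-2.22711656e-04, -5.20391643e+01,  4.64802539e+01,  1.62009423e-02,
       -8.28877387e-05, -2.66419130e-05]), 'ee_pos': array([ 0.19306592, -0.51478058,  0.24758058]), 'tcp_rot': array([-1.79922999e+02, -9.94023226e-04,  2.05569084e+01]), 'wrist_force': array([0.27858218, 0.4155456 , 0.14297915]), 'torque': array([0.02384551, 0.01102727, 0.01943005]), 'opening': 0.08539052353285101}
top 380.44955508215946 [ 2.18249434 -2.13116261  0.08622244] [0.07454471 0.55668009 1.11824723]
side 386.5594129607593 [ 2.37057343 -0.32401445  0.15692348] [-0.49268523  0.22372261  0.8423851 ]
```

View pics/top0.png

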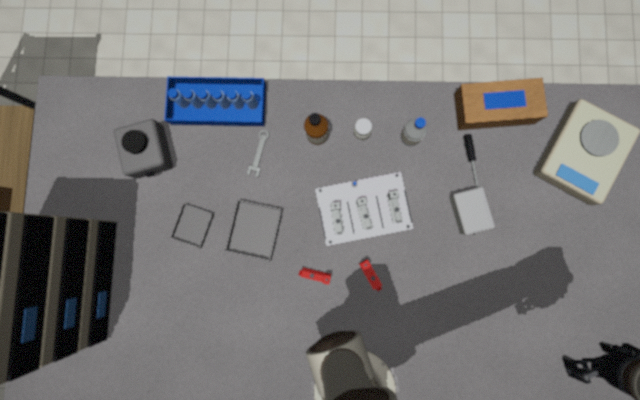

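View pics/side0.png

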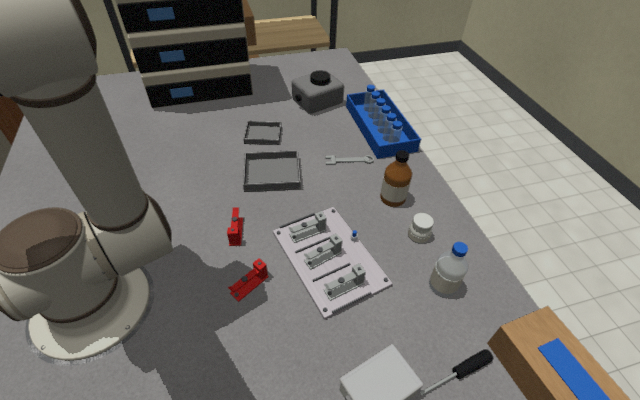

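Top view: the plate is at (364,208), with clips at (337,215), (364,212) and (395,205). The tray candidates are the large one at (255,228) and the small one at (193,224). The two red lookalikes at (315,275) and (371,275) aren't meant. The vial is at (354,183).

```bash
python3 - <<'E'
from h import *
c=np.load('top0.npy',allow_pickle=True).item()
V,U=np.mgrid[0:400,0:640]
P=world(c,U,V); z=P[...,2]
def box(u0,u1,v0,v1): 
    m=np.zeros((400,640),bool); m[v0:v1,u0:u1]=1; return m
# plate
I=c['img'].astype(int)
m=box(310,418,168,250)&(I.min(-1)>150)&(z<.03)
r=cv2.minAreaRect(P[m][:,:2].astype(np.float32)); print('plate',r,np.median(z[m]))
for n,b in(('L',(228-3,287,195,262)),('S',(168,218,198,252))):
    mm=box(*b)&(z>.012); print(n,mm.sum(),cv2.minAreaRect(P[mm][:,:2].astype(np.float32)),np.percentile(z[mm],95))
for b in((326,348,195,240),(353,376,192,235),(384,407,184,228)):
    mm=box(*b)&(z>.035)&(z<.08)
    q=P[mm]; hi=q[q[:,2]>.056]
    print('clip',cv2.minAreaRect(q[:,:2].astype(np.float32)),q.mean(0),np.percentile(q[:,2],[10,50,95]),'post',hi.mean(0),len(hi),'arm',q[q[:,2]<=.056].mean(0))
save('crop1.png',cv2.resize(c['img'][165:265,160:420],None,fx=3,fy=3,interpolation=cv2.INTER_CUBIC))
E
```

```text
plate ((0.5358424186706543, -0.016771137714385986), (0.18334907293319702, 0.27173128724098206), 12.452686309814453) 0.011983306363388475
L 424 ((0.4423287510871887, 0.22336333990097046), (0.3244082033634186, 0.1600867658853531), 78.92979431152344) 0.03353418881883354
S 208 ((0.4287784695625305, 0.31509929895401), (0.4977591335773468, 0.11971769481897354), 78.19037628173828) 0.02605126692182159
clip ((0.4998432695865631, 0.05937476083636284), (0.09446452558040619, 0.0252107921987772), 12.71422290802002) [0.50439221 0.06174096 0.05270663] [0.0456675  0.04982713 0.06424062] post [0.53334887 0.06697359 0.06182484] 65 arm [0.49085132 0.05929405 0.04844272]
clip ((0.5153477787971497, -0.020907320082187653), (0.09430287778377533, 0.02536715567111969), 18.304672241210938) [ 0.52025824 -0.01846025  0.05251938] [0.04603667 0.04993286 0.06353207] post [ 0.54975095 -0.009842    0.06143312] 63 arm [ 0.50726495 -0.0222571   0.04859235]
clip ((0.5375914573669434, -0.11441062390804291), (0.09322700649499893, 0.026436537504196167), 16.739023208618164) [ 0.54246791 -0.11003756  0.05235961] [0.04580882 0.04996113 0.06408137] post [ 0.57282688 -0.10366029  0.06163376] 63 arm [ 0.52980158 -0.11269827  0.04849026]
```

View pics/crop1.png

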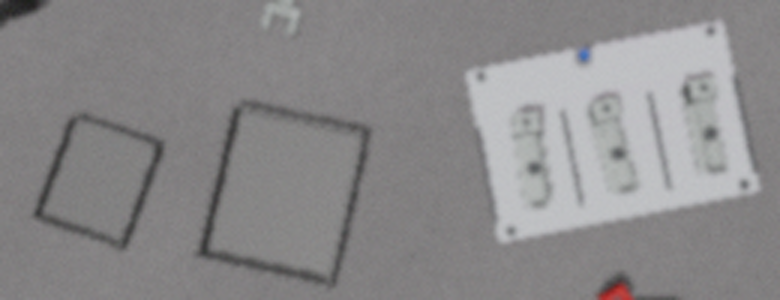

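```bash
python3 -m handwheel '[[0.0288,-0.0222,0,0,0,0],[0.0288,-0.0222,0,0,0,0],[0.0288,-0.0222,0,0,0,0],[0.0288,-0.0222,0,0,0,0],[0.0288,-0.0222,0,0,0,0],[0.0288,-0.0222,0,0,0,0],[0.0288,-0.0222,0,0,0,0],[0.0288,-0.0222,0,0,0,0]]' -1
python3 -m handwheel '[[0.0280,-0.0222,0,0,0,0.7],[0.0280,-0.0222,0,0,0,0.7],[0.0280,-0.0222,0,0,0,0.7],[0.0280,-0.0222,0,0,0,0.7],[0.0280,-0.0222,0,0,0,0.7],[0.0280,-0.0222,0,0,0,0.7],[0.0280,-0.0222,0,0,0,0.7],[0,0,0,0,0,0.7]]'
cat >> h.py <<'E'
from scipy.spatial.transform import Rotation as Ro
def wproj(P,c,o):
    "world pts -> wrist pixels"
    R=Ro.from_euler('xyz',o['tcp_rot'],degrees=True).as_matrix()
    T=np.array(c['tool_from_camera'])
    t=(np.atleast_2d(P)-o['ee_pos'])@R
    q=(t-T[:3,3])@T[:3,:3]
    r=np.linalg.norm(q[:,:2],axis=1); th=np.arctan2(r,q[:,2]); s=th/np.maximum(r,1e-9)
    return np.stack([c['cx']+c['fx']*q[:,0]*s,c['cy']+c['fy']*q[:,1]*s],-1)
def wray(uv,z,c,o):
    "wrist pixels -> world points at height z"
    R=Ro.from_euler('xyz',o['tcp_rot'],degrees=True).as_matrix()
    T=np.array(c['tool_from_camera']); uv=np.atleast_2d(uv).astype(float)
    a=(uv-[c['cx'],c['cy']])/[c['fx'],c['fy']]; th=np.linalg.norm(a,axis=1,keepdims=True)
    d=np.hstack([a/np.maximum(th,1e-9)*np.sin(th),np.cos(th)])@T[:3,:3].T@R.T
    p0=R@T[:3,3]+o['ee_pos']; return p0+d*((z-p0[2])/d[:,2])[:,None]
E
python3 - <<'E'
from h import *
o=monitor.get_obs(); c=cams.camera('wrist'); save('w1.png',c['img']); c['o']=o; np.save('w1.npy',c,allow_pickle=True)
print(o['ee_pos'],o['tcp_rot'],o['wrist_force'],o['opening'],c['fx'],c['cx'],c['cy'],c['tool_from_camera'])
E
```

```text
time: 0.77
ee_pos: [0.3469, -0.2661, 0.2481]
tcp_rot: [-180.0, 0.0, 20.5]
wrist_force: [0.6, 0.1, 0.1]
opening: -0.0002
time: 1.43
ee_pos: [0.4854, -0.0542, 0.2472]
tcp_rot: [-179.9, 0.0, 15.2]
wrist_force: [0.3, -0.8, 0.7]
opening: 0.0001
[ 0.48538699 -0.05424774  0.24719848] [-1.79918708e+02  1.22027652e-02  1.51609112e+01] [ 0.29797712 -0.80034472  0.67177635] 0.00014635686326662997 309.70691628693146 312.4541364554705 198.389208838429 [[-5.34578779e-04 -9.44634189e-01 -3.28124920e-01  8.36906438e-02]
 [ 9.99999812e-01 -6.03000899e-04  1.06778194e-04  5.92252919e-04]
 [-2.98725955e-04 -3.28124802e-01  9.44634334e-01 -1.25413855e-01]
 [ 0.00000000e+00  0.00000000e+00  0.00000000e+00  1.00000000e+00]]
```

View pics/w1.png

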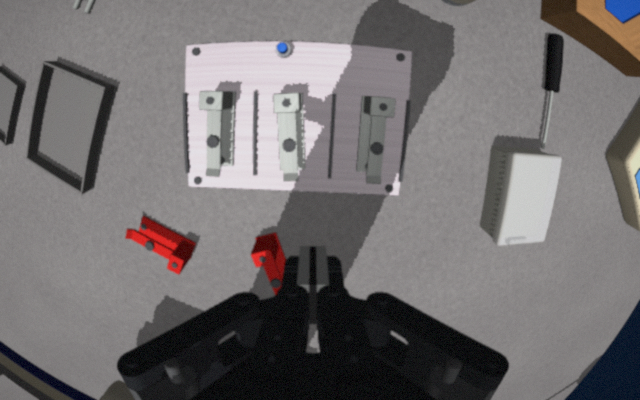

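Wrist view: rivets at (212,141), (289,145) and (377,148). The posts at (210,100), (286,102) and (383,106) face away from the robot. The large tray is on the left at (72,125), and the vial is at (283,48).

```bash
python3 - <<'E'
from h import *
c=np.load('w1.npy',allow_pickle=True).item(); o=c['o']
g=c['img'].astype(float).mean(-1)
def cen(u,v,r=8):
    w=g[v-r:v+r+1,u-r:u+r+1]; k=np.clip(np.percentile(w,60)*.8-w,0,None)
    Y,X=np.mgrid[v-r:v+r+1,u-r:u+r+1]; k=k*((X-u)**2+(Y-v)**2<=r*r); return [(X*k).sum()/k.sum(),(Y*k).sum()/k.sum()]
for a,b in(((212,141),(210,100)),((289,145),(286,102)),((377,148),(383,106))):
    a,b=cen(*a),cen(*b)
    r=wray(a,.053,c,o)[0]; p=wray(b,.062,c,o)[0]; d=p-r
    print(a,b,'rivet',r.round(4),'post',p.round(4),'d',np.hypot(*d[:2]).round(4),'yaw',np.degrees(np.arctan2(d[1],d[0])).round(1))
t=np.load('top0.npy',allow_pickle=True).item()
R=cv2.Rodrigues(np.array(t['rvec'],float))[0]; T=np.array(t['tvec']).ravel()
def tp(uv,z):
    d=np.array([(uv[0]-t['cx'])/t['fx'],(uv[1]-t['cy'])/t['fy'],1])@R; p=-T@R; return p+d*(z-p[2])/d[2]
cs=np.array([tp((160+a/3,165+b/3),.03) for a,b in((242,103),(368,128),(332,283),(203,252))])
print(cs.round(3),cs.mean(0), np.linalg.norm(cs-np.roll(cs,-1,0),axis=1))
for uv in((45,62),(117,87),(85,192),(29,156)): print(wray(uv,.03,c,o)[0].round(3))
E
```

```text
[np.float64(213.21721295332415), np.float64(140.4801845651746)] [np.float64(209.70788809840988), np.float64(100.02423400697258)] rivet [0.4947 0.0582 0.053 ] post [0.5374 0.0682 0.062 ] d 0.0438 yaw 13.2
[np.float64(288.9508740192773), np.float64(144.4613828442675)] [np.float64(286.0063842411297), np.float64(102.30777263557613)] rivet [ 0.5101 -0.0226  0.053 ] post [ 0.5524 -0.0094  0.062 ] d 0.0443 yaw 17.3
[np.float64(376.43486894360603), np.float64(147.98659066486007)] [np.float64(382.8231698151024), np.float64(106.53149270932502)] rivet [ 0.5312 -0.1123  0.053 ] post [ 0.5749 -0.1037  0.062 ] d 0.0446 yaw 11.1
[[0.551 0.356 0.03 ]
 [0.529 0.227 0.03 ]
 [0.374 0.257 0.03 ]
 [0.401 0.388 0.03 ]] [0.46366526 0.30688916 0.03      ] [0.13064121 0.15804048 0.1332662  0.15366012]
[0.551 0.36  0.03 ]
[0.529 0.209 0.03 ]
[0.376 0.252 0.03 ]
[0.403 0.386 0.03 ]
```

```bash
python3 - <<'E'
from h import *
c=np.load('w1.npy',allow_pickle=True).item(); T=np.array(c['tool_from_camera'])
for v in range(240,275,4):
  for u in(305,318):
    d=c['depth'][v,u]; a=np.array([u-c['cx'],v-c['cy']])/c['fx']; th=np.hypot(*a)
    q=np.array([*(a/th*np.tan(th)*d),d]); print(u,v,(T[:3,:3]@q+T[:3,3]).round(4),d)
E
python3 -m handwheel '[[0.0048,-0.0132,0.016,0,0,0.25],[0.0048,-0.0132,0.016,0,0,0.25],[0.0048,-0.0132,0.016,0,0,0.25],[0.0048,-0.0132,0.016,0,0,0.25],[0.0048,-0.0132,0.016,0,0,0.25],[0.0048,-0.0132,0.016,0,0,0.25],[0.0048,-0.0134,0.016,0,0,0.25],[0.0048,-0.0134,0.016,0,0,0.25]]'
```

```text
305 240 [-0.105  -0.0094  0.2473] 0.41401368
318 240 [-0.1045  0.008   0.2462] 0.41282076
305 244 [-0.1101 -0.0094  0.2454] 0.41389245
318 244 [-0.1112  0.0081  0.2475] 0.4162579
305 248 [ 0.0095 -0.0032  0.0122] 0.1543424
318 248 [0.0097 0.0034 0.0118] 0.15385453
305 252 [ 0.0837  0.0006 -0.1254] 0.0
318 252 [0.0098 0.0033 0.0074] 0.14969258
305 256 [ 0.01   -0.003   0.0031] 0.14559011
318 256 [0.0096 0.0032 0.0039] 0.14642453
305 260 [ 0.0096 -0.0029  0.    ] 0.1428039
318 260 [ 0.0104  0.0032 -0.0012] 0.14141886
305 264 [ 0.0099 -0.0028 -0.004 ] 0.1388839
318 264 [ 0.0097  0.0031 -0.0037] 0.13928273
305 268 [ 0.0092 -0.0028 -0.0063] 0.13697946
318 268 [ 0.0094  0.0031 -0.0068] 0.13644253
305 272 [ 0.01   -0.0027 -0.011 ] 0.1322801
318 272 [ 0.0102  0.003  -0.0113] 0.13186722
time: 2.15
ee_pos: [0.4942, 0.0535, 0.1195]
tcp_rot: [180.0, 0.0, 12.9]
wrist_force: [1.1, 0.1, 0.1]
opening: 0.0001
```

```bash
python3 -m handwheel '[[0,0,0.0085,0,0,0],[0,0,0.0085,0,0,0],[0,0,0.0085,0,0,0],[0,0,0.0085,0,0,0],[0,0,0.005,0,0,0],[0,0,0,0,0,0],[0,0,0,0,0,0],[0,0,0,0,0,0]]'; python3 - <<'E'
from h import *
o=monitor.get_obs(); c=cams.camera('wrist'); save('w2.png',c['img'][100:330,200:420].repeat(2,0).repeat(2,1)); print(o['ee_pos'],o['tcp_rot'],o['wrist_force'])
E
```

```text
time: 2.82
ee_pos: [0.4949, 0.0536, 0.0818]
tcp_rot: [180.0, -0.0, 12.9]
wrist_force: [-0.1, 0.4, 0.5]
opening: -0.0003
[0.49489257 0.05359519 0.08181884] [ 1.79996279e+02 -4.04723835e-02  1.29411816e+01] [-0.13808795  0.38826462  0.5298381 ]
```

View pics/w2.png

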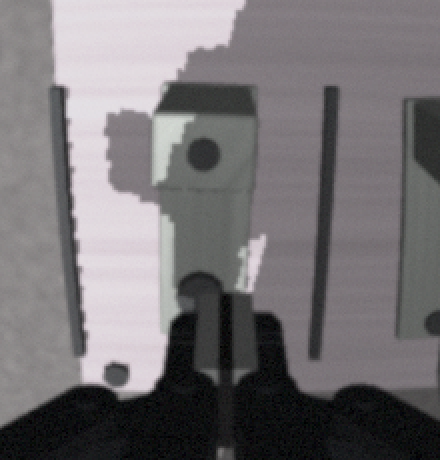

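The fingers are about 6 mm right of the left rivet, which is at crop (200,290), full-frame (300,245). I'll work out the correction before lowering.

```bash
python3 - <<'E'
from h import *
o=monitor.get_obs(); c=cams.camera('wrist'); g=c['img'].astype(float).mean(-1)
P=wray([(301.5,176.5)],.062,c,o)[0]
E=wray([(300,236)],.053,c,o)[0]  # far edge of rivet head
R=Ro.from_euler('xyz',o['tcp_rot'],degrees=True)
S=wray([(276.5,193),(328,193),(289,236),(311,238)],.062,c,o)
print('post',P,'rivet far edge',E); print('tool',R.inv().apply([P-o['ee_pos'],E-o['ee_pos']]))
print(R.inv().apply(S-o['ee_pos']))
print('expected tool', R.inv().apply([[.4947-.4949,.0582-.0536,0],[.5374-.4949,.0682-.0536,0]]))
E
```

```text
post [0.53728551 0.06820367 0.062     ] rivet far edge [0.50143901 0.06159318 0.053     ]
tool [[ 0.04449008 -0.00466849  0.01993628]
 [ 0.00806572 -0.00626041  0.02890299]]
[[ 0.03607191 -0.0171856   0.01992731]
 [ 0.03604462  0.00833369  0.01992998]
 [ 0.01244983 -0.01161333  0.01990641]
 [ 0.01131596 -0.00012384  0.01990659]]
expected tool [[ 8.35963430e-04 -4.52782123e-03  2.82093100e-07]
 [ 4.46909208e-02 -4.70425226e-03  4.01470212e-05]]
```

```bash
python3 -m handwheel '[[0.0004,-0.0025,0,0,0,0],[0.0003,-0.0025,0,0,0,0],[0,0,0.003,0,0,0],[0,0,0.003,0,0,0],[0,0,0.003,0,0,0],[0,0,0,0,0,0],[0,0,0,0,0,0],[0,0,0,0,0,0]]'; python3 -m handwheel '[[0,0,0.00025,0,0,0],[0,0,0.00025,0,0,0],[0,0,0.00025,0,0,0],[0,0,0.00025,0,0,0],[0,0,0.00025,0,0,0],[0,0,0.00025,0,0,0],[0,0,0,0,0,0],[0,0,0,0,0,0]]';python3 -c "
from h import *
o=monitor.get_obs(); print(o['ee_pos'],o['wrist_force'],o['torque'])"
```

```text
time: 3.58
ee_pos: [0.4942, 0.0587, 0.0722]
tcp_rot: [180.0, 0.0, 13.0]
wrist_force: [0.5, 0.0, 0.1]
opening: 0.0002
time: 4.25
ee_pos: [0.4942, 0.0588, 0.0708]
tcp_rot: [180.0, -0.0, 13.0]
wrist_force: [0.8, -0.8, 0.4]
opening: 0.0
[0.49419737 0.0587968  0.0707943 ] [ 0.77615977 -0.76712845  0.41426393] [-0.00324271  0.01345244  0.03038058]
```

```bash
python3 -m handwheel '[[0,0,0.0003,0,0,0],[0,0,0.0003,0,0,0],[0,0,0.0003,0,0,0],[0,0,0.0003,0,0,0],[0,0,0.0003,0,0,0],[0,0,0.0003,0,0,0],[0,0,0.0002,0,0,0],[0,0,0,0,0,0]]'
```

```text
time: 4.92
ee_pos: [0.4941, 0.0588, 0.0688]
tcp_rot: [-180.0, 0.0, 13.0]
wrist_force: [-2.2, -0.3, 2.1]
opening: -0.0001
```

```bash
python3 -m handwheel '[[0,0,0.0003,0,0,0],[0,0,0.0003,0,0,0],[0,0,0.0003,0,0,0],[0,0,0.0003,0,0,0],[0,0,0,0,0,0],[0,0,0,0,0,0],[0,0,0,0,0,0],[0,0,0,0,0,0]]'
```

```text
time: 5.58
ee_pos: [0.4942, 0.0588, 0.0676]
tcp_rot: [-180.0, -0.0, 13.0]
wrist_force: [-1.9, -0.6, 4.5]
opening: 0.0
```

```bash
python3 -m handwheel '[[0,0,0.0004,0,0,0],[0,0,0.0004,0,0,0],[0,0,0.0004,0,0,0],[0,0,0.0004,0,0,0],[0,0,0,0,0,0],[0,0,0,0,0,0],[0,0,0,0,0,0],[0,0,0,0,0,0]]'; python3 -m handwheel '[[0,0,0,0,0,0],[0,0,0,0,0,0],[0,0,0,0,0,0],[0,0,0,0,0,0],[0,0,0,0,0,0],[0,0,0,0,0,0],[0,0,0,0,0,0],[0,0,0,0,0,0]]'
```

```text
time: 6.25
ee_pos: [0.4941, 0.0588, 0.0661]
tcp_rot: [180.0, 0.0, 13.0]
wrist_force: [-4.2, -0.2, 5.6]
opening: -0.0
time: 6.92
ee_pos: [0.4941, 0.0588, 0.0661]
tcp_rot: [-180.0, 0.0, 13.0]
wrist_force: [-4.3, -0.4, 5.9]
opening: 0.0001
```

```bash
python3 -m handwheel '[[-0.0002,0,0.0001,0,0,0],[-0.0002,0,0.0001,0,0,0],[-0.0002,0,0.0001,0,0,0],[0,0,0,0,0,0],[0,0,0,0,0,0],[0,0,0,0,0,0],[0,0,0,0,0,0],[0,0,0,0,0,0]]'
```

```text
time: 7.58
ee_pos: [0.494, 0.0587, 0.066]
tcp_rot: [180.0, -0.1, 13.0]
wrist_force: [-2.4, 0.3, 6.1]
opening: 0.0
```

```bash
python3 -m handwheel '[[-0.0002,0,0.0003,0,0,0],[-0.0002,0,0.0003,0,0,0],[0,0,0.0002,0,0,0],[0,0,0,0,0,0],[0,0,0,0,0,0],[0,0,0,0,0,0],[0,0,0,0,0,0],[0,0,0,0,0,0]]'; python3 -m handwheel '[[0,0,0,0,0,0],[0,0,0,0,0,0],[0,0,0,0,0,0],[0,0,0,0,0,0],[0,0,0,0,0,0],[0,0,0,0,0,0],[0,0,0,0,0,0],[0,0,0,0,0,0]]'; python3 -c "
from h import *
o=monitor.get_obs(); print(o['ee_pos'],o['wrist_force'],o['time'])"
```

```text
time: 8.25
ee_pos: [0.4939, 0.0587, 0.0654]
tcp_rot: [180.0, -0.1, 13.0]
wrist_force: [-1.6, 0.8, 5.8]
opening: 0.0004
time: 8.92
ee_pos: [0.4939, 0.0587, 0.0654]
tcp_rot: [180.0, -0.1, 13.0]
wrist_force: [-1.3, 0.5, 5.8]
opening: 0.0005
[0.49388968 0.05874529 0.06543599] [-1.26264387  0.46549984  5.80215425] 8.9167
```

```bash
python3 -m handwheel '[[-0.0001,0,0.0003,0,0,0],[-0.0001,0,0.0003,0,0,0],[-0.0001,0,0.0003,0,0,0],[-0.0001,0,0.0003,0,0,0],[0,0,0.0002,0,0,0],[0,0,0,0,0,0],[0,0,0,0,0,0],[0,0,0,0,0,0]]'; python3 -m handwheel '[[0,0,0,0,0,0],[0,0,0,0,0,0],[0,0,0,0,0,0],[0,0,0,0,0,0],[0,0,0,0,0,0],[0,0,0,0,0,0],[0,0,0,0,0,0],[0,0,0,0,0,0]]'; python3 -c "
from h import *
o=monitor.get_obs(); print(o['ee_pos'],o['wrist_force'],o['time'])"
```

```text
time: 9.58
ee_pos: [0.4938, 0.0587, 0.0643]
tcp_rot: [180.0, -0.1, 13.0]
wrist_force: [-1.0, -0.1, 7.5]
opening: 0.0
time: 10.25
ee_pos: [0.4938, 0.0587, 0.0643]
tcp_rot: [180.0, -0.1, 13.0]
wrist_force: [-0.1, 0.2, 7.1]
opening: 0.0001
[0.49379307 0.05868393 0.06431708] [-0.14046633  0.2031826   7.07877404] 10.25
```

```bash
python3 -m handwheel '[[0,0,0.0003,0,0,0],[0,0,0.0001,0,0,0],[0,0,0,0,0,0],[0,0,0,0,0,0],[0,0,0,0,0,0],[0,0,0,0,0,0],[0,0,0,0,0,0],[0,0,0,0,0,0]]'; python3 -m handwheel '[[0,0,-0.001,0,0,0],[0,0,-0.002,0,0,0],[0,0,-0.004,0,0,0],[0,0,-0.005,0,0,0],[0,0,-0.006,0,0,0],[0,0,-0.006,0,0,0],[0,0,-0.006,0,0,0],[0,0,0,0,0,0]]'
python3 -m handwheel '[[-0.0004,0.014,0,0,0,-0.7],[-0.0004,0.014,0,0,0,-0.7],[-0.0004,0.014,0,0,0,-0.7],[-0.0004,0.014,0,0,0,-0.7],[-0.0004,0.014,0,0,0,-0.7],[-0.0004,0.013,0,0,0,-0.8],[0,0,0,0,0,0],[0,0,0,0,0,0]]'
```

```text
time: 10.92
ee_pos: [0.4938, 0.0587, 0.064]
tcp_rot: [180.0, -0.1, 13.0]
wrist_force: [-0.8, -1.0, 8.7]
opening: 0.0002
time: 11.58
ee_pos: [0.4934, 0.0585, 0.0946]
tcp_rot: [180.0, -0.1, 13.0]
wrist_force: [-0.7, 0.3, 0.2]
opening: 0.0005
time: 12.25
ee_pos: [0.5115, -0.0227, 0.0929]
tcp_rot: [-180.0, 0.0, 17.2]
wrist_force: [0.3, 0.9, 0.1]
opening: 0.0001
```

```bash
python3 -m handwheel '[[-0.0007,0,0.005,0,0,0],[-0.0007,0,0.005,0,0,0],[0,0,0.005,0,0,0],[0,0,0.004,0,0,0],[0,0,0.002,0,0,0],[0,0,0,0,0,0],[0,0,0,0,0,0],[0,0,0,0,0,0]]'; python3 - <<'E'
from h import *
o=monitor.get_obs(); c=cams.camera('wrist'); save('w3.png',c['img'][100:330,200:420].repeat(2,0).repeat(2,1)); print(o['ee_pos'],o['tcp_rot'],o['wrist_force'])
E
```

```text
time: 12.92
ee_pos: [0.5104, -0.0228, 0.0723]
tcp_rot: [180.0, -0.0, 17.3]
wrist_force: [-0.8, -0.3, 0.8]
opening: 0.0
[ 0.51035593 -0.02275115  0.07230304] [ 1.79992531e+02 -2.02054492e-02  1.72592207e+01] [-0.77230622 -0.28610086  0.80537138]
```

View pics/w3.png

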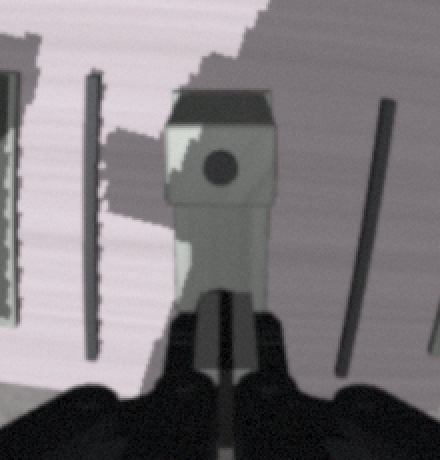

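The fingers are centred on the middle clip and hide its rivet. Now pressing.

```bash
python3 -m handwheel '[[0,0,0.0005,0,0,0],[0,0,0.0005,0,0,0],[0,0,0.0005,0,0,0],[0,0,0.0005,0,0,0],[0,0,0.0005,0,0,0],[-0.0001,0,0.0005,0,0,0],[-0.0001,0,0.0005,0,0,0],[0,0,0,0,0,0]]';  python3 -m handwheel '[[-0.0001,0,0.0003,0,0,0],[0,0,0.0003,0,0,0],[-0.0001,0,0.0002,0,0,0],[0,0,0,0,0,0],[0,0,0,0,0,0],[0,0,0,0,0,0],[0,0,0,0,0,0],[0,0,0,0,0,0]]'
```

```text
time: 13.63
ee_pos: [0.5101, -0.0229, 0.0688]
tcp_rot: [180.0, -0.0, 17.3]
wrist_force: [-0.4, 0.3, 3.5]
opening: 0.0001
time: 14.3
ee_pos: [0.51, -0.0229, 0.0682]
tcp_rot: [180.0, -0.0, 17.3]
wrist_force: [-1.9, 0.7, 5.7]
opening: 0.0
```

Stiff (about 3 N/mm), so I need roughly 0.8 mm more.

```bash
python3 -m handwheel '[[-0.0002,0,0.0003,0,0,0],[-0.0002,0,0.0003,0,0,0],[0,0,0.0001,0,0,0],[0,0,0,0,0,0],[0,0,0,0,0,0],[0,0,0,0,0,0],[0,0,0,0,0,0],[0,0,0,0,0,0]]';  python3 -m handwheel '[[0,0,0,0,0,0],[0,0,0,0,0,0],[0,0,0,0,0,0],[0,0,0,0,0,0],[0,0,0,0,0,0],[0,0,0,0,0,0],[0,0,0,0,0,0],[0,0,0,0,0,0]]'
```

```text
time: 14.97
ee_pos: [0.5099, -0.023, 0.0677]
tcp_rot: [180.0, -0.1, 17.3]
wrist_force: [-2.0, 0.3, 6.9]
opening: -0.0002
time: 15.63
ee_pos: [0.5099, -0.023, 0.0677]
tcp_rot: [180.0, -0.1, 17.3]
wrist_force: [-0.9, 0.3, 6.5]
opening: 0.0
```

```bash
python3 -m handwheel '[[-0.0001,0,0.0003,0,0,0],[0,0,0.0002,0,0,0],[0,0,0,0,0,0],[0,0,0,0,0,0],[0,0,0,0,0,0],[0,0,0,0,0,0],[0,0,0,0,0,0],[0,0,0,0,0,0]]';  python3 -m handwheel '[[0,0,0,0,0,0],[0,0,0,0,0,0],[0,0,0,0,0,0],[0,0,0,0,0,0],[0,0,0,0,0,0],[0,0,0,0,0,0],[0,0,0,0,0,0],[0,0,0,0,0,0]]'; python3 -m handwheel '[[0,0,-0.001,0,0,0],[0,0,-0.002,0,0,0],[0,0,-0.004,0,0,0],[0,0,-0.005,0,0,0],[0,0,-0.006,0,0,0],[0,0,-0.006,0,0,0],[0,0,-0.003,0,0,0],[0,0,0,0,0,0]]'
```

```text
time: 16.3
ee_pos: [0.5098, -0.023, 0.0673]
tcp_rot: [180.0, -0.1, 17.3]
wrist_force: [-1.7, 1.1, 7.7]
opening: 0.0001
time: 16.97
ee_pos: [0.5099, -0.023, 0.0674]
tcp_rot: [180.0, -0.1, 17.3]
wrist_force: [-1.1, 1.0, 7.6]
opening: 0.0
time: 17.63
ee_pos: [0.5098, -0.0231, 0.0946]
tcp_rot: [180.0, -0.1, 17.3]
wrist_force: [-0.3, 1.3, 0.0]
opening: -0.0
```

```bash
python3 -m handwheel '[[-0.001,0.015,0,0,0,0],[-0.001,0.0155,0,0,0,0],[-0.001,0.0155,0,0,0,0],[-0.001,0.0155,0,0,0,0],[-0.001,0.015,0,0,0,0],[-0.001,0.015,0,0,0,0],[0,0,0,0,0,3.1],[0,0,0,0,0,3.1]]'
python3 -m handwheel '[[0,0,0.005,0,0,0],[0,0,0.005,0,0,0],[0,0,0.005,0,0,0],[0,0,0.004,0,0,0],[0,0,0.003,0,0,0],[0,0,0,0,0,0],[0,0,0,0,0,0],[0,0,0,0,0,0]]'; python3 - <<'E'
from h import *
o=monitor.get_obs(); c=cams.camera('wrist'); save('w4.png',c['img'][100:330,200:420].repeat(2,0).repeat(2,1)); print(o['ee_pos'],o['tcp_rot'],o['wrist_force'])
E
```

```text
time: 18.3
ee_pos: [0.5307, -0.1131, 0.0932]
tcp_rot: [-180.0, 0.0, 10.8]
wrist_force: [-0.0, 0.4, 1.2]
opening: -0.0004
time: 18.97
ee_pos: [0.5309, -0.1122, 0.0718]
tcp_rot: [180.0, -0.0, 11.1]
wrist_force: [0.1, -0.8, -0.4]
opening: 0.0002
[ 0.53085695 -0.11220231  0.07176607] [ 1.79993237e+02 -1.22446866e-02  1.10735055e+01] [ 0.12571982 -0.80828892 -0.36408671]
```

View pics/w4.png

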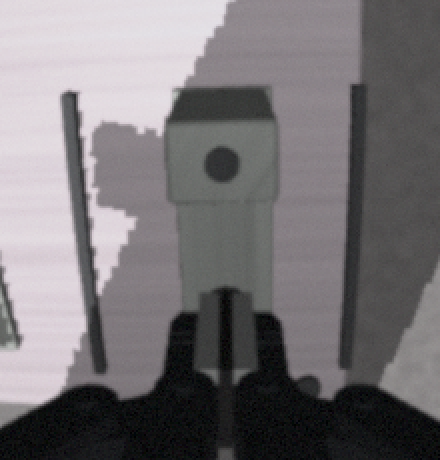

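The fingers are centred on the right clip, about 2 mm above its rivet. Pressing.

```bash
python3 -m handwheel '[[0,0,0.0005,0,0,0],[0,0,0.0005,0,0,0],[0,0,0.0005,0,0,0],[0,0,0.0005,0,0,0],[0,0,0.0005,0,0,0],[-0.0001,0,0.0005,0,0,0],[-0.0001,0,0.0004,0,0,0],[0,0,0,0,0,0]]';  python3 -m handwheel '[[-0.0001,0,0.0003,0,0,0],[-0.0001,0,0.0002,0,0,0],[-0.0001,0,0,0,0,0],[0,0,0,0,0,0],[0,0,0,0,0,0],[0,0,0,0,0,0],[0,0,0,0,0,0],[0,0,0,0,0,0]]'
```

```text
time: 19.68
ee_pos: [0.5306, -0.1123, 0.0685]
tcp_rot: [180.0, -0.0, 11.1]
wrist_force: [-1.8, 0.4, 3.5]
opening: 0.0001
time: 20.35
ee_pos: [0.5305, -0.1123, 0.068]
tcp_rot: [180.0, -0.0, 11.1]
wrist_force: [-2.1, 0.1, 6.3]
opening: 0.0004
```

```bash
python3 -m handwheel '[[-0.0002,0,0.0003,0,0,0],[-0.0001,0,0.0002,0,0,0],[0,0,0,0,0,0],[0,0,0,0,0,0],[0,0,0,0,0,0],[0,0,0,0,0,0],[0,0,0,0,0,0],[0,0,0,0,0,0]]';  python3 -m handwheel '[[0,0,0,0,0,0],[0,0,0,0,0,0],[0,0,0,0,0,0],[0,0,0,0,0,0],[0,0,0,0,0,0],[0,0,0,0,0,0],[0,0,0,0,0,0],[0,0,0,0,0,0]]'
```

```text
time: 21.02
ee_pos: [0.5305, -0.1124, 0.0677]
tcp_rot: [180.0, -0.1, 11.1]
wrist_force: [-0.2, -0.2, 6.4]
opening: -0.0001
time: 21.68
ee_pos: [0.5304, -0.1124, 0.0677]
tcp_rot: [180.0, -0.1, 11.1]
wrist_force: [-1.7, 0.9, 5.9]
opening: 0.0002
```

```bash
python3 -m handwheel '[[-0.0001,0,0.0003,0,0,0],[-0.0001,0,0.0003,0,0,0],[0,0,0,0,0,0],[0,0,0,0,0,0],[0,0,0,0,0,0],[0,0,0,0,0,0],[0,0,0,0,0,0],[0,0,0,0,0,0]]';  python3 -m handwheel '[[0,0,0,0,0,0],[0,0,0,0,0,0],[0,0,0,0,0,0],[0,0,0,0,0,0],[0,0,0,0,0,0],[0,0,0,0,0,0],[0,0,0,0,0,0],[0,0,0,0,0,0]]'
```

```text
time: 22.35
ee_pos: [0.5304, -0.1124, 0.0673]
tcp_rot: [180.0, -0.1, 11.1]
wrist_force: [-1.0, 0.8, 8.3]
opening: 0.0
time: 23.02
ee_pos: [0.5304, -0.1124, 0.0673]
tcp_rot: [180.0, -0.1, 11.1]
wrist_force: [-0.9, 1.2, 6.7]
opening: -0.0002
```

```bash
python3 -m handwheel '[[0,0,-0.001,0,0,0],[0,0,-0.003,0,0,0],[0,0,-0.006,0,0,0],[0,0,-0.01,0,0,0],[0,0,-0.012,0,0,0],[0,0,-0.012,0,0,0],[0,-0.01,-0.01,0,0,0],[0,-0.02,-0.005,0,0,0]]' 0.2
python3 -m handwheel '[[0.006,-0.024,0,0,0,-0.3],[0.006,-0.024,0,0,0,-0.3],[0.006,-0.024,0,0,0,-0.3],[0.006,-0.024,0,0,0,-0.3],[0.006,-0.024,0,0,0,-0.3],[0.006,-0.020,0,0,0,-0.3],[0.006,-0.006,0,0,0,-0.3],[0,0,0,0,0,0]]'; python3 - <<'E'
from h import *
o=monitor.get_obs(); c=cams.camera('wrist'); save('w5.png',c['img']); print(o['ee_pos'],o['tcp_rot'],o['wrist_force'],o['opening'])
u=wproj([.5374,.0682,.062],c,o)[0].round().astype(int); print(u)
g=c['img'].astype(float).mean(-1)
u,v=u;r=11
w=g[v-r:v+r+1,u-r:u+r+1]; k=np.clip(np.percentile(w,60)*.8-w,0,None)
Y,X=np.mgrid[v-r:v+r+1,u-r:u+r+1]; a=[(X*k).sum()/k.sum(),(Y*k).sum()/k.sum()]
print(a,wray(a,.062,c,o))
E
```

```text
time: 23.68
ee_pos: [0.5248, -0.0836, 0.128]
tcp_rot: [179.9, -0.1, 10.9]
wrist_force: [-0.3, 0.2, 0.5]
opening: 0.051
time: 24.35
ee_pos: [0.5356, 0.0704, 0.1263]
tcp_rot: [-180.0, -0.1, 13.3]
wrist_force: [0.1, 0.4, 0.1]
opening: 0.0516
[0.53562798 0.07042213 0.12632484] [-1.79996078e+02 -5.86265196e-02  1.33167745e+01] [0.10803864 0.41323101 0.13768992] 0.05158687116130509
[315 222]
[np.float64(314.9851515210875), np.float64(221.9644459245039)] [[0.53734066 0.06844063 0.062     ]]
```

View pics/w5.png

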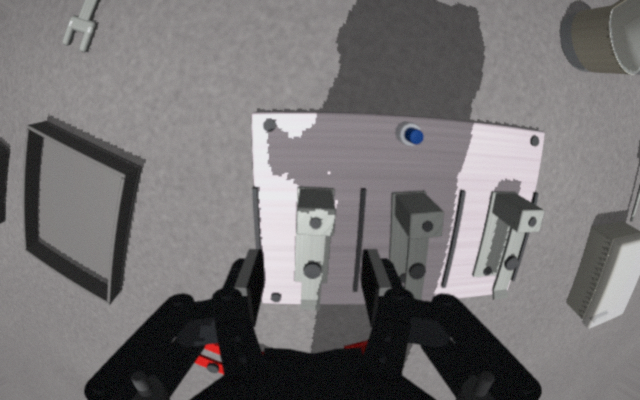

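```bash
python3 -m handwheel '[[0.0007,0.0012,0.008,0,0,0],[0.0006,0.0012,0.012,0,0,0],[0,0,0.013,0,0,0],[0,0,0.013,0,0,0],[0,0,0.013,0,0,0],[0,0,0.011,0,0,0],[0,0,0.007,0,0,0],[0,0,0.003,0,0,0]]'
python3 -m handwheel '[[0,0,0,0,0,0],[0,0,0,0,0,0],[0,0,0,0,0,0],[0,0,0,0,0,0],[0,0,0,0,0,0],[0,0,0,0,0,0],[0,0,0,0,0,0],[0,0,0,0,0,0]]' -1 60
```

```text
time: 25.07
ee_pos: [0.5362, 0.0658, 0.0438]
tcp_rot: [-180.0, 0.1, 13.1]
wrist_force: [-0.3, 0.3, 0.5]
opening: 0.0514
time: 25.73
ee_pos: [0.5373, 0.0666, 0.0461]
tcp_rot: [180.0, -0.1, 13.2]
wrist_force: [0.3, -1.3, 5.3]
opening: 0.0255
```

```bash
python3 -m handwheel '[[0,0,-0.002,0,0,0],[0,0,-0.004,0,0,0],[0,0,-0.008,0,0,0],[0,0,-0.012,0,0,0],[0,0,-0.012,0,0,0],[0,0,-0.012,0,0,0],[0,0,-0.012,0,0,0],[0,0,-0.006,0,0,0]]'
python3 -m handwheel '[[0.0005,-0.008,0,0,0,0],[0.001,-0.015,0,0,0,0],[0.0014,-0.019,0,0,0,0],[0.0014,-0.019,0,0,0,0],[0.0014,-0.019,0,0,0,0],[0.0014,-0.019,0,0,0,0],[0.0014,-0.019,0,0,0,0],[0.0014,-0.019,0,0,0,0]]'
python3 -m handwheel '[[0.0014,-0.019,0,0,0,0],[0.0014,-0.019,0,0,0,0],[0.0014,-0.019,0,0,0,0],[0.0014,-0.019,0,0,0,0],[0.001,-0.018,0,0,0,0],[0.001,-0.012,0,0,0,0],[0.0005,-0.006,0,0,0,0],[0,0,0,0,0,0]]'
python3 - <<'E'
from h import *
o=monitor.get_obs(); c=cams.camera('wrist'); save('w6.png',c['img']); print(o['ee_pos'],o['tcp_rot'],o['wrist_force'],o['opening'])
E
```

```text
time: 26.4
ee_pos: [0.5378, 0.0667, 0.1163]
tcp_rot: [180.0, -0.2, 13.2]
wrist_force: [0.2, 0.4, -1.9]
opening: 0.0253
time: 27.07
ee_pos: [0.5239, 0.1644, 0.1143]
tcp_rot: [-178.3, 0.0, 16.6]
wrist_force: [-0.2, -0.4, -2.6]
opening: 0.0257
time: 27.73
ee_pos: [0.5138, 0.2215, 0.1198]
tcp_rot: [-176.0, 0.0, 21.5]
wrist_force: [0.1, -0.8, -2.9]
opening: 0.0255
[0.51382227 0.22152015 0.11975417] [-1.76005128e+02  1.88443256e-02  2.14646241e+01] [ 0.14920647 -0.82713897 -2.89322393] 0.025475703741919518
```

View pics/w6.png

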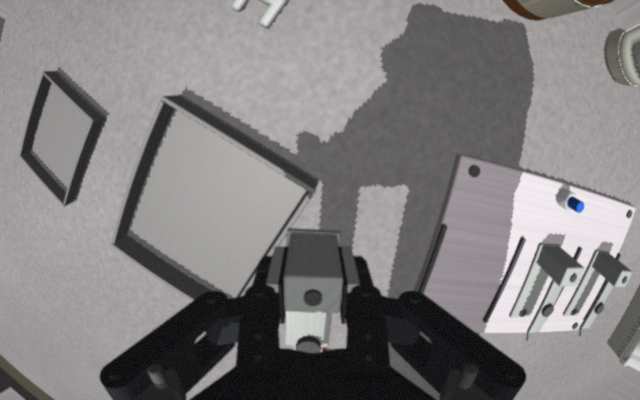

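The clip is held, with the post between the pads. The tray lies ahead and to the left at (215,200). The tool orientation has drifted, so I'm checking the joints.

```bash
python3 -m handwheel '[[0,0,0,0,0,0],[0,0,0,0,0,0],[0,0,0,0,0,0],[0,0,0,0,0,0],[0,0,0,0,0,0],[0,0,0,0,0,0],[0,0,0,0,0,0],[0,0,0,0,0,0]]'; python3 -c "
from h import *
o=monitor.get_obs(); print(o['q'].round(1),o['ee_pos'],o['tcp_rot'])"
```

```text
time: 28.45
ee_pos: [0.5139, 0.2209, 0.1197]
tcp_rot: [-176.0, 0.0, 21.4]
wrist_force: [-0.2, -0.2, -3.6]
opening: 0.0255
[ 21.4   5.6  -3.5  80.9   4.  179.9] [0.51392575 0.22091968 0.11966444] [-1.76014103e+02  2.57409164e-02  2.14090295e+01]
```

```bash
python3 -m handwheel '[[0,0,0,-2,0,-3.6],[0,0,0,-2,0,-3.6],[0,0,0,0,0,-3.6],[0,0,0,0,0,-3.6],[0,0,0,0,0,-3.6],[0,0,0,0,0,-3.6],[0,0,0,0,0,-3.6],[0,0,0,0,0,-3.6]]';python3 -m handwheel '[[0,0,0,0,0,0],[0,0,0,0,0,0],[0,0,0,0,0,0],[0,0,0,0,0,0],[0,0,0,0,0,0],[0,0,0,0,0,0],[0,0,0,0,0,0],[0,0,0,0,0,0]]'; python3 -c "
from h import *
o=monitor.get_obs(); print(o['q'].round(1),o['ee_pos'],o['tcp_rot'])"
```

```text
time: 29.12
ee_pos: [0.5139, 0.221, 0.1197]
tcp_rot: [179.9, -0.2, 50.4]
wrist_force: [0.9, 0.2, -3.4]
opening: 0.0257
time: 29.78
ee_pos: [0.5139, 0.2209, 0.1197]
tcp_rot: [179.9, -0.2, 50.2]
wrist_force: [0.2, 0.3, -3.7]
opening: 0.0258
[ 23.3   5.4  -3.6  80.7  -0.  153.1] [0.51392591 0.22093738 0.11966468] [179.88627537  -0.19528529  50.19549075]
```

```bash
python3 -m handwheel '[[0.004,-0.006,0,0,0,0],[0.009,-0.013,0,0,0,0],[0.012,-0.016,0,0,0,0],[0.012,-0.016,0,0,0,0],[0.012,-0.016,0,0,0,0],[0.009,-0.014,0,0,0,0],[0.006,-0.008,0,0,0,0],[0.003,-0.0038,0,0,0,0]]'
python3 -m handwheel '[[0,0,0.004,0,0,0],[0,0,0.006,0,0,0],[0,0,0.006,0,0,0],[0,0,0.006,0,0,0],[0,0,0.004,0,0,0],[0,0,0,0,0,0],[0,0,0,0,0,0],[0,0,0,0,0,0]]'
python3 - <<'E'
from h import *
o=monitor.get_obs(); c=cams.camera('top'); t=c; V,U=np.mgrid[0:400,0:640]
cw=cams.camera('wrist'); save('w7.png',cw['img']); print(o['ee_pos'],o['tcp_rot'],o['q'][5])
print(wproj([[.551,.358,.03],[.529,.22,.03],[.375,.255,.03],[.402,.387,.03],[.463,.305,.004]],cw,o))
E
```

```text
time: 30.45
ee_pos: [0.4849, 0.3333, 0.1196]
tcp_rot: [179.9, -0.2, 50.3]
wrist_force: [0.0, -0.5, -2.3]
opening: 0.0256
time: 31.12
ee_pos: [0.4858, 0.3317, 0.094]
tcp_rot: [179.9, -0.2, 50.2]
wrist_force: [0.0, 0.1, -2.1]
opening: 0.0258
[0.48579481 0.33174023 0.09398909] [179.88028368  -0.21846264  50.18836197] 164.165503541759
[[366.21438905 130.97625195]
 [443.45019736 288.24343806]
 [271.89229579 356.27782276]
 [175.66818868 236.34219532]
 [311.87547329 251.20803565]]
```

View pics/w7.png

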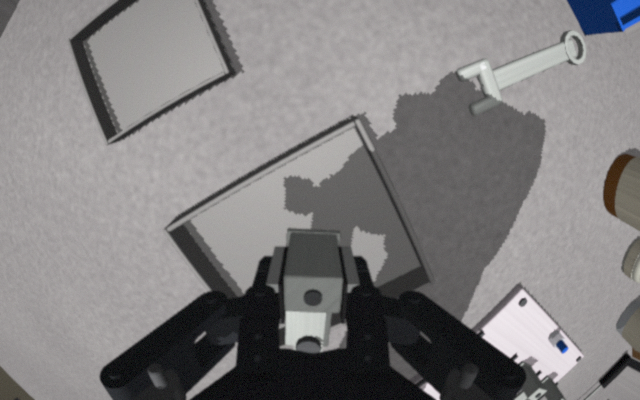

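```bash
python3 - <<'E'
from h import *
o=monitor.get_obs(); c=cams.camera('wrist')
a=wray([(360,117),(430,278),(167,228)],.03,c,o); print(a.round(4), np.linalg.norm(a[0]-a[1]),np.linalg.norm(a[0]-a[2])); m=(a[1]+a[2])/2; print('centre',m)
R=Ro.from_euler('xyz',o['tcp_rot'],degrees=True); print('clip origin',o['ee_pos']-.035*R.as_matrix()[:,0],'shift in tool',R.inv().apply(m-(o['ee_pos']-.035*R.as_matrix()[:,0])))
E
```

```text
[[0.5534 0.3674 0.03  ]
 [0.5253 0.2375 0.03  ]
 [0.4015 0.396  0.03  ]] 0.13286628322748154 0.15459904519352502
centre [0.46340087 0.31676714 0.03      ]
clip origin [0.46342562 0.30500505 0.09401568] shift in tool [ 0.00875775 -0.00768815  0.06403552]
```

```bash
python3 -m handwheel '[[0.003,-0.0025,0,0,0,0],[0.0024,-0.002,0.004,0,0,0],[0,0,0.01,0,0,0],[0,0,0.011,0,0,0],[0,0,0.011,0,0,0],[0,0,0.008,0,0,0],[0,0,0.005,0,0,0],[0,0,0,0,0,0]]'
python3 -m handwheel '[[0,0,0.0005,0,0,0],[0,0,0.0005,0,0,0],[0,0,0.0005,0,0,0],[0,0,0.0005,0,0,0],[0,0,0.0005,0,0,0],[0,0,0,0,0,0],[0,0,0,0,0,0],[0,0,0,0,0,0]]'
```

```text
time: 31.93
ee_pos: [0.485, 0.3384, 0.0428]
tcp_rot: [179.9, -0.1, 50.2]
wrist_force: [-0.1, -1.0, -2.0]
opening: 0.0255
time: 32.6
ee_pos: [0.4858, 0.339, 0.0423]
tcp_rot: [179.9, -0.2, 50.2]
wrist_force: [-0.8, 0.2, -2.8]
opening: 0.0253
```

```bash
python3 -m handwheel '[[0,0,0.0005,0,0,0],[0,0,0.0005,0,0,0],[0,0,0.0005,0,0,0],[0,0,0.0005,0,0,0],[0,0,0.0005,0,0,0],[0,0,0.0005,0,0,0],[0,0,0,0,0,0],[0,0,0,0,0,0]]'
python3 -m handwheel '[[0,0,0.0003,0,0,0],[0,0,0.0003,0,0,0],[0,0,0.0003,0,0,0],[0,0,0.0003,0,0,0],[0,0,0,0,0,0],[0,0,0,0,0,0],[0,0,0,0,0,0],[0,0,0,0,0,0]]'
```

```text
time: 33.27
ee_pos: [0.4858, 0.339, 0.0392]
tcp_rot: [179.9, -0.2, 50.2]
wrist_force: [-1.1, -0.0, -3.1]
opening: 0.0261
time: 33.93
ee_pos: [0.4859, 0.3391, 0.0383]
tcp_rot: [179.9, -0.2, 50.2]
wrist_force: [0.6, 0.1, 0.4]
opening: 0.0254
```

```bash
python3 -m handwheel '[[0,0,0.0002,0,0,0],[0,0,0,0,0,0],[0,0,0,0,0,0],[0,0,0,0,0,0],[0,0,0,0,0,0],[0,0,0,0,0,0],[0,0,0,0,0,0],[0,0,0,0,0,0]]' 0.05
python3 -m handwheel '[[0,0,-0.003,0,0,0],[0,0,-0.006,0,0,0],[0,0,-0.01,0,0,0],[0,0,-0.015,0,0,0],[0,0,-0.02,0,0,0],[0,0,-0.02,0,0,0],[0,0,-0.02,0,0,0],[0,0,-0.01,0,0,0]]'
python3 -m handwheel '[[-0.012,0,-0.004,0,0,0],[-0.012,0,-0.004,0,0,0],[-0.012,0,-0.004,0,0,0],[-0.012,0,-0.004,0,0,0],[-0.012,0,0,0,0,0],[-0.012,0,0,0,0,0],[0,0,0,0,0,0],[0,0,0,0,0,0]]'
python3 - <<'E'
from h import *
o=monitor.get_obs(); c=cams.camera('wrist'); save('w8.png',c['img']); print(o['ee_pos'],o['tcp_rot'],o['wrist_force'])
c=cams.camera('side'); save('s8.png',cv2.resize(c['img'][100:330,200:440],None,fx=2.5,fy=2.5))
E
```

```text
time: 34.6
ee_pos: [0.4858, 0.339, 0.0378]
tcp_rot: [179.9, -0.2, 50.2]
wrist_force: [1.3, 0.5, -0.2]
opening: 0.0453
time: 35.27
ee_pos: [0.4861, 0.3393, 0.1457]
tcp_rot: [179.8, -0.4, 50.2]
wrist_force: [0.3, -0.6, 0.9]
opening: 0.0446
time: 35.93
ee_pos: [0.4394, 0.2835, 0.1582]
tcp_rot: [179.9, -0.3, 50.2]
wrist_force: [-0.4, 1.0, 0.2]
opening: 0.0448
[0.43940227 0.2834603  0.15815879] [179.87191285  -0.25738499  50.18676227] [-0.35724071  0.98851301  0.21998616]
```

View pics/w8.png

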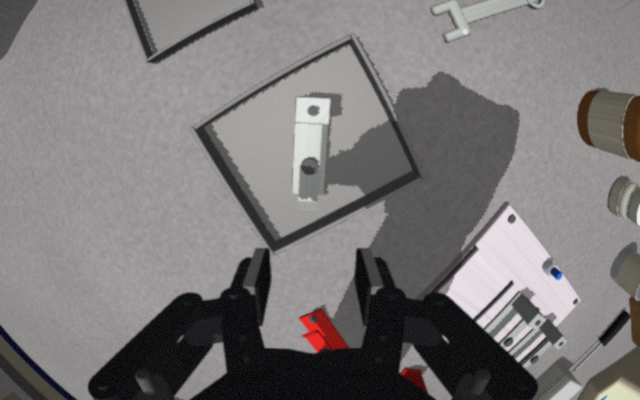

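View pics/s8.png

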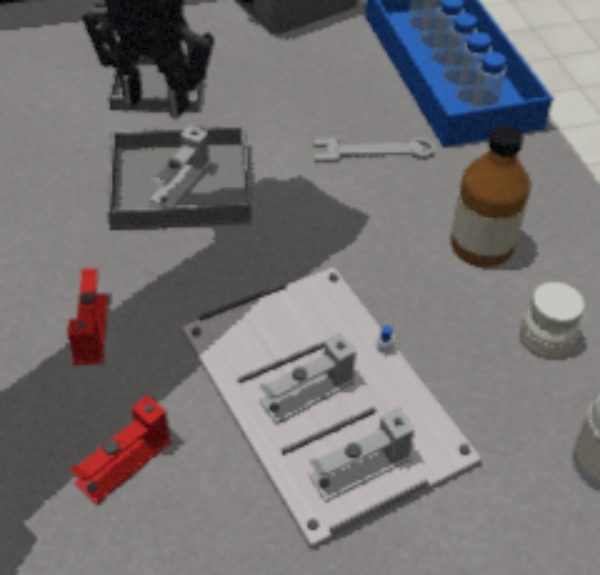

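The clip stands centred in the large tray (wrist view (312,150)). The other two clips and the bystanders are where they were, and the gripper is clear. Handing in.

```bash
python3 -c "
from h import *
print(order.job_done())"
```

```text
the job is handed in; nothing more can be done
None
```

I pressed the three clips left to right. The left arm was the tired one, and that clip now stands on its foot near the middle of the large scrap tray. The job is handed in; the interface gives no verdict.

| Clip | Held force by wrist sensor (N) | Give at about 8 N (mm) | Judgement |
|---|---|---|---|
| Left | 7.1–8.7 | about 5.8 | tired |
| Middle | 7.6–7.7 | about 2.5 | sound |
| Right | 6.7–8.3 | about 2.5 | sound |

- **Force:** Each hold lasted over half a second. The wrist reading wavers by about 1 N, and the highest reading I saw was 8.7 N, well under 14 N.
- **Slips on the way:** On the left clip, sideways friction first made the arm read stiffer than it was. I eased the tool sideways and pressed deeper to correct it. While carrying the clip, the last joint reached its range limit and the tool tilted 4° and turned. I levelled it and turned the clip to 50° before lowering.
- **Last checks:** The wrist and side pictures show the tired clip upright in the tray, and the other two clips and the bystanders look unmoved. I judged that by eye, without measuring positions again. The gripper was clear of everything, and the robot clock read about 36 s of the 64 allowed.
- **Disagreement:** My two estimates of the tray's centre differed by about 12 mm. I aimed between them, and the last picture shows the clip well clear of the walls.

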